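# Open the mould clamp

### The job

Open the ratchet bar clamp right up so that the plaster mould waiting beside it can go in next: press the black release lever down with the fingertips, keep it down while you push the sliding jaw back along the bar, away from the fixed jaw, until it is fully home against the end stop, then let go so that the lever springs up. Do not force the clamp, and leave the mould, the cup and the trimming tool where they are.

Things in the scene. Friction and masses are not known exactly. Their poses are not given: they have to be found in the camera images.
- clamp: Ratchet bar clamp screwed to a plywood board, 140 x 400 x 18 mm, all fixed to the table. Origin on the table under the bar; z up; its +y runs along the bar in the direction in which the jaw opens, x across the bar. The steel bar (8 mm thick, 30 to 50 mm above the table, saw teeth to 54 mm) lies over x = 0 from y = -237 to 113 mm.
- fixed_face (a point): Middle of the rubber face of the fixed jaw, a grey upright 30 mm thick and 115 mm high at the clamp's y = -235 to -205 mm.
- stop_face (a point): Middle of the face of the end stop that the sliding jaw meets when fully open: a low grey block, 44 mm wide, 24 mm long, 56 mm high, at the clamp's y = 90 to 114 mm.
- jaw (a joint): Position of the grey sliding jaw along the bar, m: 0 nearly closed (40 mm between the jaw faces), 0.14 fully back against the end stop (180 mm); grows along the clamp's +y. Sliding takes about 3 N. The ratchet lets the jaw close but holds it against opening (after up to 8 mm of play) unless the release lever is down.
- jaw_face (a point): Middle of the rubber face of the sliding jaw, which looks at the fixed jaw, 86 mm above the table. The jaw is 115 mm long along the bar and up to 46 mm wide; its upright, 27 mm thick and 115 mm high, stands at its closing end and the release lever behind it.
- release (a joint): Angle of the black release lever on the sliding jaw, rad: 0 fully up, 0.32 fully down on its stop. Untouched it reads 0 to 0.17, as its pawl sits in or on a tooth. Above 0.18 the ratchet is clear; let go, it springs up and the ratchet holds again. Pressing the thumb pad takes about 4 N at first, 8 N fully down.
- release_pad (a point): Middle of the upper face of the lever's thumb paddle; rides with jaw and lever. The black paddle is 34 mm wide across the bar, hinged 45 mm from here on the side of the jaw's upright, whose rear face is 58 mm from here and ends 40 to 55 mm higher. Pressed from up to down this point sinks 14 mm (about 76 to 62 mm above the table).
- lip_top (a point): Middle of the upper edge of the lip turned up at the lever's free end, 27 mm beyond the thumb pad's middle in the opening direction, 34 mm wide, 5 mm thick, 15 mm proud of the paddle. A fingertip on the paddle can push against it.
- mould: Two-part plaster mould, closed, standing loose on the table: a white block 105 x 150 x 110 mm high. Origin at the centre of its underside. To be left alone.
- cup_mid (a point): Centre (half-way up) of a loose white cast cup, 76 mm across the rim, 85 mm high. To be left alone.
- trimmer: Loose trimming tool lying on the table, about 180 mm long along its x axis, 12 mm thick wooden handle, steel ends. Origin under its middle. To be left alone.

How it is judged:
On the way, in this order (a step that is already met when the one before it is completed fails the run):
1. the release lever is pressed down, clear of the teeth (value of joint release above 0.19 rad and contact force between the fingers and release above 1 N), for 0.1 s.
2. the sliding jaw is pushed back against the end stop with the release lever still down (value of joint jaw above 0.135 m and value of joint release above 0.17 rad), for 0.1 s.
At the end, for the whole second after the job is handed in: The sliding jaw is within 6 mm of the end stop and at rest, the release lever has sprung up (below 0.185 rad), and the mould (15 mm), the cup and the trimming tool (20 mm each) are where they were (value of joint jaw above 0.134 m and value of joint release below 0.185 rad and velocity of joint jaw below 0.01 m/s and distance of mould from where it was at the start of the episode below 0.015 m and distance of each of cup_mid, trimmer from where it was at the start of the episode below 0.02 m); the robot touches nothing.
It fails at once if the mould is shoved, tipped or lifted (15 mm) (distance of mould from where it was at the start of the episode above 0.015 m).
It fails at once if the cup is shoved, tipped or lifted (20 mm) (distance of cup_mid from where it was at the start of the episode above 0.02 m).
It fails at once if the trimming tool is shoved or lifted (20 mm) (distance of trimmer from where it was at the start of the episode above 0.02 m).
It fails at once if the clamp (jaw, lever or anything on it) is forced or gripped with more than 60 N (contact force between the fingers and clamp above 60 N).
It also fails if it takes over 35 s, if anything falls off the work surface, if the arm or the gripper's body presses on something with over 40 N, if the wrist force passes 120 N, or if a joint passes its speed limit or range.

### The arm

A 7-joint arm with a two-finger parallel gripper is mounted at the origin on the work surface. World frame = base frame: x ahead of the robot, y to its left, z up, the work surface at z = 0. Lengths are in m, angles in rad, forces in N, time in s.
With the tool pointing down it reaches from about 0.4 to 0.85 m from the base axis. Payload 10.4 kg.
Tool frame: the origin (TCP) lies at the very end of the fingers, on their centre line; the grasp point (between the pads) lies 19 mm behind it; z points along the fingers, y is the line along which they close (so a half turn about z gives the same grasp; the last joint's range is limited). The gripper opens to 85 mm and grips with 20 to 120 N. Pads are 22 mm wide; open, the fingers measure 114 mm over their backs; the gripper's body (76 mm by 85 mm) begins 54 mm behind the grasp point. The pads swing forward as they close: fully open they stand 13 mm farther back than shut.
Start: joints at [-1.326, 0.332, -0.065, 1.46, 0.022, 1.35, -0.088], TCP at [0.165, 0.603, 0.231] pointing down, gripper open.
Joint ranges: [-2.6, 2.6], [-0.5, 2.12], [-1.47, 1.34], [0.16, 2.42], [-1.27, 4.41], [0.06, 2.06], [-2.6, 2.6]. Speed limits (rad/s): [2.22, 2.22, 2.79, 2.79, 3.14, 3.14, 3.14].

### API

Orientations are given as a unit quaternion [w, x, y, z].
In Python, from bench import * gives the robot as it stands. The module is installed in compiled form; this text tells all that it offers.
- The arm moves only by the tool servo_tool, never from a script. Its argument "steps" is text: rows parted by semicolons, each of 6 numbers parted by spaces: the shift along the tool's x, y, z in mm, then the turn, a rotation vector about the tool's x, y, z in units of 5 degrees (1.0 is 5 degrees). A call has 1 to 20 rows; each row is the pose to reach, as a shift and turn from the pose commanded when the call began, along the tool's axes at that moment; what a row does not reach only later rows make up. A row lasts 1/12 s, in which the tool goes at most 41.7 mm and 7.16 degrees, less where a joint would pass 70% of its speed; a pose out of reach is approached as far as the arm can. A call with a gripper value outside its range is refused whole. "grip" is the closure, from 0 (fully open) to 1 (shut), set as the call begins (left out, the last holds). The fingers move at their own pace and stop on an object; the grip force is fixed at half the most. Time passes only in rows, so rows that repeat a pose let the fingers close. It gives the time, the measured TCP pose, the force, the opening and the grip force at its end, in the units of the state.
- observe(): the state, without advancing time (a new reading comes with each control period).
- read_camera(name): name is "side" or "top"; returns a dict with "color" (384x512x3 uint8, red, green, blue), "intrinsics" (3x3 intrinsics, pixels), "dist_coeffs" ([k1, k2, p1, p2, k3] as OpenCV has them; the pictures are not rectified), "origin" and "orientation" of the camera in the world. Camera axes: x right, y up, looking along -z (the intrinsics and any distortion apply to the point x, -y, -z); pixel columns grow to the right and rows downward; lengths in m; the calibration is good to about 2 mm. A picture is of the moment at which its call begins. There is no depth.
- finish_job(): hands the job in; it is judged then, once.
Trained networks look in the newest picture that a camera, given by its name, has taken for a name from the list of things; names that differ only in an ending like _2 or _b are one class to them, and where a whole thing is asked for, a point or a joint stands for the part that bears it (a point fixed in the world has none). Each returns a list of dicts, best first, with "score" (0 to 1); they miss things now and then, are a little off and sometimes report something else, mostly with a low value. They report only what shows in the picture. A call takes as long as a camera call.
- search_frame(thing, camera): "position" ([x, y, z] in m, in world coordinates, good to about 4 mm: the middle of the surface that is visible of it).
- masks_of(thing, camera): "region" (384x512 bool, what is visible of it).
The state is a dict: "t": time; "joint_pos": joint angles; "joint_vel": joint speeds; "joint_efforts": joint torques, N m; "ee_pos": TCP position; "ee_rot": TCP orientation; "contact_force": force on the tool from outside, world axes, zero at the start; "wrist_torque": the same for the moment, N m; "width": finger opening in m; "grip_force": force on a finger pad.
Only numpy, scipy, OpenCV 4.12 (cv2) and the standard library are available. Lean on these libraries where they do the work, as an engineer would, in place of code of your own. Each camera call takes 0.05 s, during which the arm holds its last target. There are 200 camera calls.

## Working session

There is one attempt and no reset: what is moved stays moved. The work goes in short steps, Python scripts to look and compute and a tool call to move; the robot and the scene stay as the last step left them, time stands still between calls to the robot, and variables do not carry over. Pictures are saved under pics/ and viewed, at most 10 in all, crops included, and the job is handed in when it is done.

Besides the shell and the picture viewer there is one more tool, called after "Request:" as a command line: name --argument value ..., lists and objects as JSON in quotes. servo_tool: Moves the arm, as the interface text tells. Its arguments: {"type":"object","properties":{"steps":{"type":"string"},"grip":{"type":"number"}},"required":["steps"]}

```bash
mkdir -p pics; python3 - <<'E'
from bench import *
import cv2,numpy as np
s=observe();print(s['t'],s['ee_pos'],s['ee_rot'],s['contact_force'],s['width'])
for c in('top','side'):
    r=read_camera(c);cv2.imwrite(f'pics/{c}0.png',r['color'][:,:,::-1]);print(c,r['origin'],r['orientation'])
    for n in('release_pad','lip_top','jaw_face','stop_face','fixed_face','mould','cup_mid','trimmer','clamp'):
        print(n,[(np.round(d['position'],4),round(d['score'],2)) for d in search_frame(n,c)[:2]])
print(observe()['t'])
E
```

```text
0.0 [0.16528336 0.60237779 0.23051704] [-6.12633215e-05  1.33500204e-01  9.91048543e-01 -6.90864406e-04] [-0.71517263 -0.02961782  0.35405329] 0.084946983777611
top [0.51750536 0.00348172 0.89302862] [-0.70382074 -0.0435642   0.02511311  0.70859569]
release_pad [(array([0.4889, 0.0143, 0.0739]), 0.9)]
lip_top [(array([0.4839, 0.0138, 0.0733]), 0.82)]
jaw_face []
stop_face [(array([0.4874, 0.0109, 0.0161]), 0.8), (array([0.4856, 0.0156, 0.0712]), 0.61)]
fixed_face [(array([0.4854, 0.0097, 0.0156]), 0.57)]
mould [(array([ 0.611 , -0.1116,  0.1088]), 0.58)]
cup_mid [(array([0.3648, 0.1178, 0.0381]), 0.7)]
trimmer [(array([0.6442, 0.1729, 0.0104]), 0.59)]
clamp [(array([0.4893, 0.0104, 0.0214]), 0.81)]
side [0.48047771 0.46412548 0.66222849] [-0.1078635  -0.03726337  0.32865162  0.93753134]
release_pad [(array([0.4807, 0.0166, 0.0714]), 0.72), (array([0.4882, 0.0503, 0.0179]), 0.45)]
lip_top [(array([0.4868, 0.0189, 0.0762]), 0.85)]
jaw_face [(array([ 0.4774, -0.0107,  0.0766]), 0.87), (array([0.6455, 0.1752, 0.0108]), 0.39)]
stop_face [(array([0.488 , 0.0525, 0.0188]), 0.68)]
fixed_face [(array([0.4867, 0.052 , 0.0174]), 0.76)]
mould [(array([ 0.6023, -0.0792,  0.1069]), 0.73), (array([ 0.4777, -0.0125,  0.0732]), 0.28)]
cup_mid [(array([0.3712, 0.0952, 0.0558]), 0.85)]
trimmer [(array([0.6427, 0.1764, 0.009 ]), 0.85)]
clamp [(array([0.4878, 0.0501, 0.0168]), 0.73)]
1.0
```

View pics/top0.png

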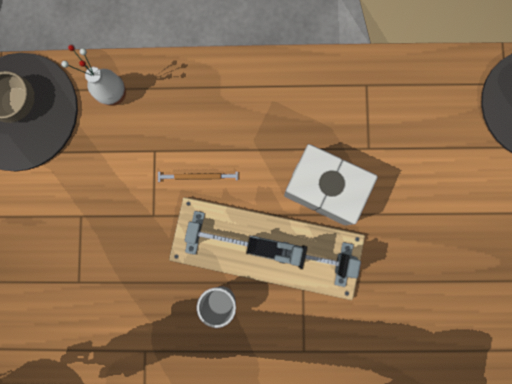

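View pics/side0.png

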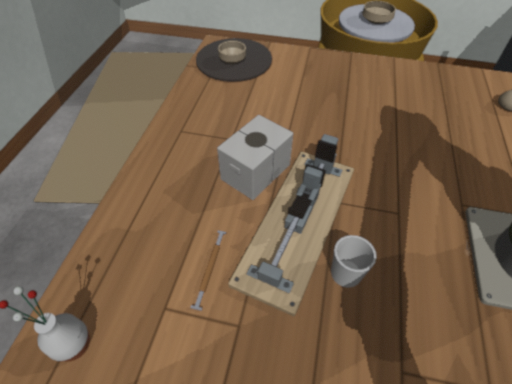

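The top view shows the stop at about (193,235), the black paddle at (264,247), the fixed jaw at (348,263), the mould at (332,183), the cup at (216,307) and the trimmer at (198,176). The bar opens towards the left of the picture, roughly world +y. Next I'll measure the axis and the pad.

```bash
cat > h.py <<'E'
from bench import *
import cv2,numpy as np
from scipy.spatial.transform import Rotation as R
def q2R(q): return R.from_quat([q[1],q[2],q[3],q[0]]).as_matrix()
def back(r,px,z):
    u=cv2.undistortPoints(np.array(px,float).reshape(-1,1,2),np.array(r['intrinsics']),np.array(r['dist_coeffs'])).reshape(-1,2)
    d=np.c_[u[:,0],-u[:,1],-np.ones(len(u))]@q2R(r['orientation']).T
    o=np.array(r['origin']);return o+d*((z-o[2])/d[:,2])[:,None]
def proj(r,P):
    C=(np.atleast_2d(P)-r['origin'])@q2R(r['orientation'])
    C=C*[1,-1,-1]
    return cv2.projectPoints(C,np.zeros(3),np.zeros(3),np.array(r['intrinsics']),np.array(r['dist_coeffs']))[0].reshape(-1,2)
E
python3 - <<'E'
from h import *
r=read_camera('top');im=r['color']
m=masks_of('clamp','top')[0]['region'].astype(np.uint8)
c,_=cv2.findContours(m,0,2);c=max(c,key=cv2.contourArea)
print('mask box',cv2.boxPoints(cv2.minAreaRect(c)))
hsv=cv2.cvtColor(im,cv2.COLOR_RGB2HSV);print('board hsv',hsv[262,210],hsv[210,250],'table',hsv[250,420])
bx=back(r,[(187,197),(366,236),(353,298),(170,260)],.018);print(bx)
for n in('release_pad',):
    m=masks_of(n,'top')[0]['region'];ys,xs=np.nonzero(m);print(n,m.sum(),xs.min(),xs.max(),cv2.boxPoints(cv2.minAreaRect(np.c_[xs,ys].astype(np.float32))).round(1).tolist())
cv2.imwrite('pics/crop1.png',cv2.resize(im[190:305,165:370],None,fx=3.9,fy=3.9,interpolation=cv2.INTER_CUBIC)[:,:,::-1])
s=read_camera('side');cv2.imwrite('pics/crop2.png',cv2.resize(s['color'][130:310,225:385],None,fx=3.3,fy=3.3,interpolation=cv2.INTER_CUBIC)[:,:,::-1])
E
```

```text
mask box [[168.14633 261.31708]
 [182.25363 195.48293]
 [366.5073  234.96582]
 [352.4     300.8    ]]
board hsv [ 19  86 181] [ 15 112  93] table [ 15 136 152]
[[ 0.59823316  0.18091986  0.018     ]
 [ 0.5117558  -0.20314771  0.018     ]
 [ 0.38203817 -0.17219961  0.018     ]
 [ 0.46279702  0.21619149  0.018     ]]
release_pad 580 246 290 [[245.8000030517578, 252.89999389648438], [249.1999969482422, 236.39999389648438], [291.6000061035156, 245.3000030517578], [288.1000061035156, 261.79998779296875]]
```

View pics/crop1.png

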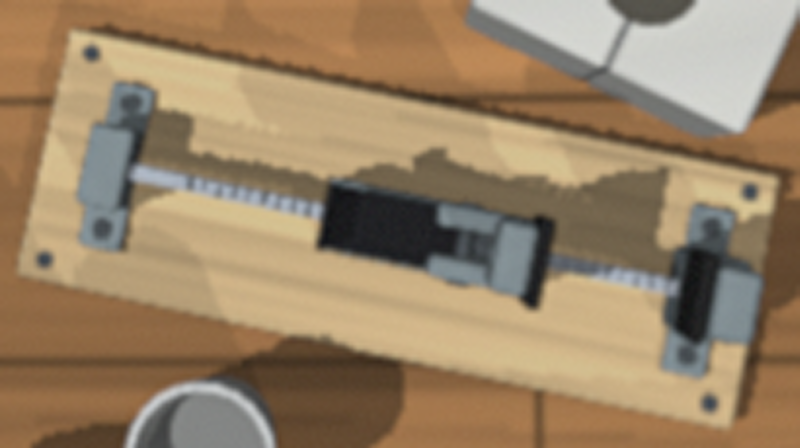

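View pics/crop2.png

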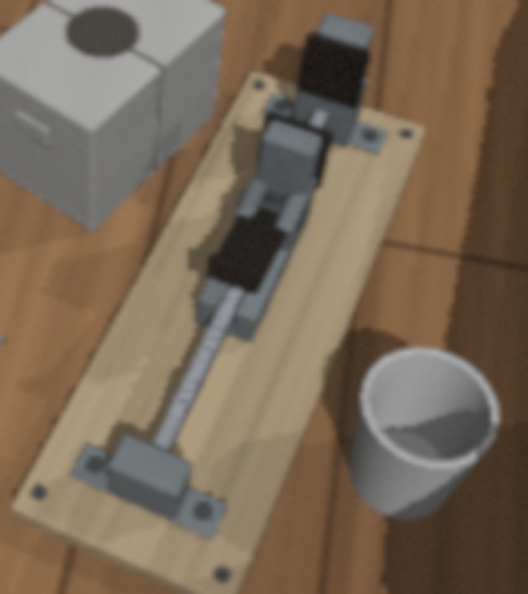

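The crops give the board corners, the stop's top at crop1 (110,166) and the lip's outer edge at about x=325. Next I'll fit the clamp frame.

```bash
python3 - <<'E'
from h import *
from scipy.optimize import least_squares
r=read_camera('top')
f=lambda L:np.array(L)/[800/205,448/115]+[165,190]-.4
B=back(r,f([(70,30),(782,175),(733,428),(18,273)]),.018)
ang=[np.arctan2(*(B[i]-B[j])[[1,0]]) for i,j in((0,1),(3,2))];print('bar yaw',np.degrees(ang),B.mean(0),np.linalg.norm(B[0]-B[1]),np.linalg.norm(B[1]-B[2]))
a=np.mean(ang);u=np.array([np.cos(a),np.sin(a)]);v=np.array([u[1],-u[0]])
st=back(r,f([(110,166)]),.056)[0,:2];O=st-.102*u;print('origin via stop',O,'cross off of board centre',(B.mean(0)[:2]-O)@v,(B.mean(0)[:2]-O)@u)
fx=back(r,f([(738,305)]),.115)[0,:2];print('fixed top',(fx-O)@u,(fx-O)@v)
for n,p,z in(('lip outer',(327,217),.088),('paddle lip in',(335,218),.088),('upright rear top',(497,252),.115),('upright face top',(540,262),.112)):
    X=back(r,f([p]),z)[0,:2];print(n,X,(X-O)@u,(X-O)@v)
s=observe();print(s['t'],s['ee_pos'])
Rt=q2R(s['ee_rot']);print(Rt.round(4))
for y in(-.068,-.02,.06): print(y,O+y*u)
E
```

```text
bar yaw [78.0736468  77.74290829] [0.48876307 0.00914094 0.018     ] 0.4004082047110917 0.13920313144748964
origin via stop [0.50041406 0.06066612] cross off of board centre -0.0005991383668059874 -0.05282263848746009
fixed top -0.22130039379102737 -0.0012968192430279704
lip outer [0.49539839 0.04418055] -0.01717048847888801 -0.001451041304231598
paddle lip in [0.49487825 0.04014612] -0.02122436762438761 -0.0011145149787513305
upright rear top [ 0.47883509 -0.03965102] -0.10261176747207557 -8.604927385472139e-05
upright face top [ 0.47374993 -0.06063854] -0.12419886670229884 -0.0006619745813792634
1.25 [0.1653572  0.60274291 0.23132158]
[[-0.9644  0.2646  0.    ]
 [ 0.2646  0.9644  0.    ]
 [-0.      0.     -1.    ]]
-0.068 [ 0.48616961 -0.0058252 ]
-0.02 [0.49622452 0.04110985]
0.06 [0.5129827  0.11933493]
```

Request:
servo_tool --steps "-26 -26 0 0 0 0.96;-52 -52 0 0 0 1.93;-78 -78 0 0 0 2.89;-104 -104 0 0 0 3.86;-130 -131 0 0 0 4.82;-156 -157 0 0 0 5.78;-182 -183 0 0 0 6.75;-208 -209 0 0 0 7.71;-234 -235 0 0 0 8.68;-260 -261 0 0 0 9.64;-286 -287 0 0 0 10.6;-312 -313 0 0 0 11.57;-338 -339 0 0 0 12.53;-364 -366 0 0 0 13.49;-390 -392 0 0 0 14.46;-416 -418 0 0 0 15.42;-442 -444 0 0 0 16.39;-468 -470 0 0 0 17.35;-468 -470 0 0 0 17.35;-468 -470 0 0 0 17.35" --grip 1

```text
t: 2.92
ee_pos: [0.4929, 0.0236, 0.2313]
ee_rot: [0.0, 0.779, 0.627, -0.0]
contact_force: [0.2, 0.6, 0.6]
width: -0.0001
grip_force: 0.0
```

Request:
servo_tool --steps "2 -1 20 0 0 0;2 -1 45 0 0 0;2 -1 70 0 0 0;2 -1 95 0 0 0;2 -1 115 0 0 0;2 -1 130 0 0 0;2 -1 138 0 0 0;2 -1 142 0 0 0;2 -1 142 0 0 0;2 -1 142 0 0 0"

```text
t: 3.75
ee_pos: [0.4922, 0.0283, 0.09]
ee_rot: [0.0, 0.777, 0.629, 0.001]
contact_force: [-0.5, 0.7, 0.1]
width: 0.0001
grip_force: 0.0
```

```bash
python3 - <<'E'
from h import *
s=read_camera('side');im=s['color'];o=observe()
print(o['t'],o['ee_pos'],o['contact_force'])
print(proj(s,[o['ee_pos']]))
cv2.imwrite('pics/c3.png',cv2.resize(im[120:270,240:390],None,fx=4,fy=4,interpolation=cv2.INTER_CUBIC)[:,:,::-1])
E
```

```text
3.8 [0.4923641  0.02816158 0.0902351 ] [ 0.40710117 -0.06128686  0.49781047]
[[297.32034824 204.17415329]]
```

View pics/c3.png

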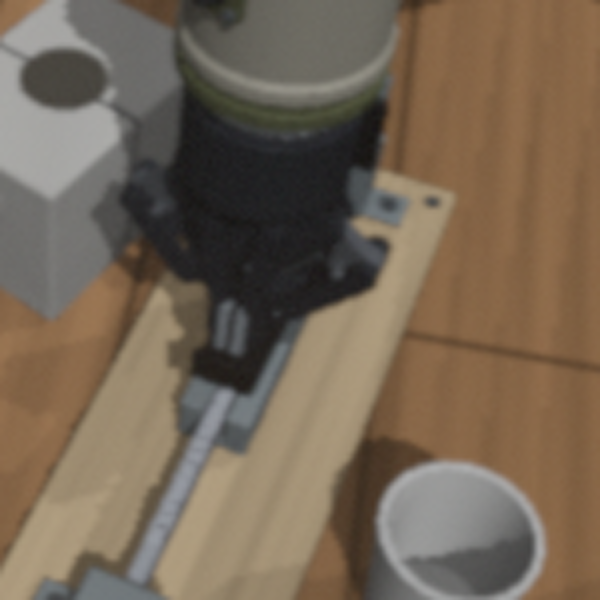

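Request:
servo_tool --steps "-3 0 2 0 0 0;-3 0 6 0 0 0;-3 0 10 0 0 0;-3 0 14 0 0 0;-3 0 18 0 0 0;-3 0 20 0 0 0;-3 0 20 0 0 0;-3 0 20 0 0 0"

```text
t: 4.47
ee_pos: [0.4914, 0.0252, 0.0694]
ee_rot: [-0.0, 0.778, 0.629, 0.0]
contact_force: [0.7, 2.4, 3.8]
width: -0.0001
grip_force: 1.9
```

Request:
servo_tool --steps "0 0 1 0 0 0;0 0 2 0 0 0;0 0 3 0 0 0;0 0 4 0 0 0;0 0 5 0 0 0;0 0 5 0 0 0;0 0 5 0 0 0"

```text
t: 5.05
ee_pos: [0.4914, 0.0251, 0.0645]
ee_rot: [0.0, 0.778, 0.629, 0.0]
contact_force: [0.6, 3.0, 5.2]
width: 0.0005
grip_force: 3.1
```

Request:
servo_tool --steps "0 0 1 0 0 0;0 0 2 0 0 0;0 0 3 0 0 0;0 0 4 0 0 0;0 0 5 0 0 0;0 0 5 0 0 0;0 0 5 0 0 0"

```text
t: 5.63
ee_pos: [0.4916, 0.0248, 0.0606]
ee_rot: [-0.0, 0.778, 0.629, 0.0]
contact_force: [-6.1, 1.6, 22.0]
width: 0.0001
grip_force: 11.0
```

Request:
servo_tool --steps "0 0 -1 0 0 0;2 0 -1 0 0 0;4 0 -1 0 0 0;6 0 -1 0 0 0;9 0 -1 0 0 0;13 0 -1 0 0 0;17 0 -1 0 0 0;21 0 -1 0 0 0;25 0 -1 0 0 0;29 0 -1 0 0 0;33 0 -1 0 0 0;37 0 -1 0 0 0;40 0 -1 0 0 0;40 0 -1 0 0 0"

```text
t: 6.8
ee_pos: [0.4998, 0.0636, 0.0609]
ee_rot: [0.0, 0.778, 0.629, -0.0]
contact_force: [-3.4, 0.0, 12.8]
width: 0.0
grip_force: 6.5
```

```bash
python3 - <<'E'
from h import *
s=read_camera('side');im=s['color'];o=observe()
print(o['t'],o['ee_pos'],o['contact_force'])
cv2.imwrite('pics/c4.png',cv2.resize(im[120:270,240:390],None,fx=4,fy=4,interpolation=cv2.INTER_CUBIC)[:,:,::-1])
E
```

```text
6.85 [0.49987897 0.06358773 0.06097999] [-3.00148736  0.8121521  13.14028092]
```

View pics/c4.png

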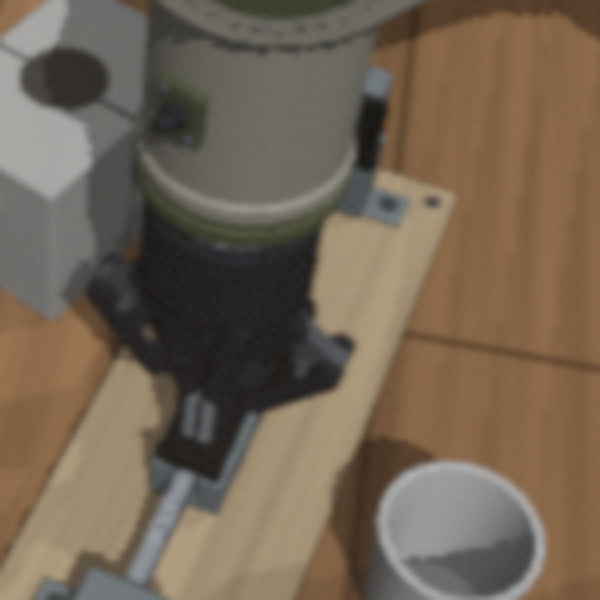

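Request:
servo_tool --steps "3 0 0 0 0 0;7 0 0 0 0 0;12 0 0 0 0 0;17 0 0 0 0 0;22 0 0 0 0 0;27 0 0 0 0 0;32 0 0 0 0 0;37 0 0 0 0 0;42 0 0 0 0 0;47 0 0 0 0 0;51 0 0 0 0 0;54 0 0 0 0 0;57 0 0 0 0 0;57 0 0 0 0 0"

```text
t: 8.02
ee_pos: [0.5119, 0.1193, 0.061]
ee_rot: [0.0, 0.778, 0.629, 0.0]
contact_force: [-3.3, -1.1, 12.4]
width: 0.0001
grip_force: 6.1
```

Request:
servo_tool --steps "2 0 0 0 0 0;4 0 0 0 0 0;6 0 0 0 0 0;8 0 0 0 0 0;9 0 0 0 0 0;10 0 0 0 0 0;11 0 0 0 0 0;12 0 0 0 0 0;12 0 0 0 0 0"

```text
t: 8.77
ee_pos: [0.5143, 0.1298, 0.061]
ee_rot: [0.001, 0.778, 0.628, -0.0]
contact_force: [-3.2, -4.1, 13.5]
width: -0.0001
grip_force: 6.2
```

Request:
servo_tool --steps "1 0 0 0 0 0;2 0 0 0 0 0;3 0 0 0 0 0;4 0 0 0 0 0;4 0 0 0 0 0;4 0 0 0 0 0"

```text
t: 9.27
ee_pos: [0.5152, 0.1338, 0.0605]
ee_rot: [0.001, 0.778, 0.628, -0.0]
contact_force: [0.2, -3.3, 6.8]
width: 0.0
grip_force: 3.2
```

```bash
python3 - <<'E'
from h import *
s=read_camera('side');im=s['color'];o=observe()
print(o['t'],o['ee_pos'],o['contact_force'])
cv2.imwrite('pics/c5.png',cv2.resize(im[160:310,220:370],None,fx=4,fy=4,interpolation=cv2.INTER_CUBIC)[:,:,::-1])
E
```

```text
9.3167 [0.51518065 0.13381587 0.06052413] [ 0.16154571 -3.15406973  7.49499774]
```

View pics/c5.png

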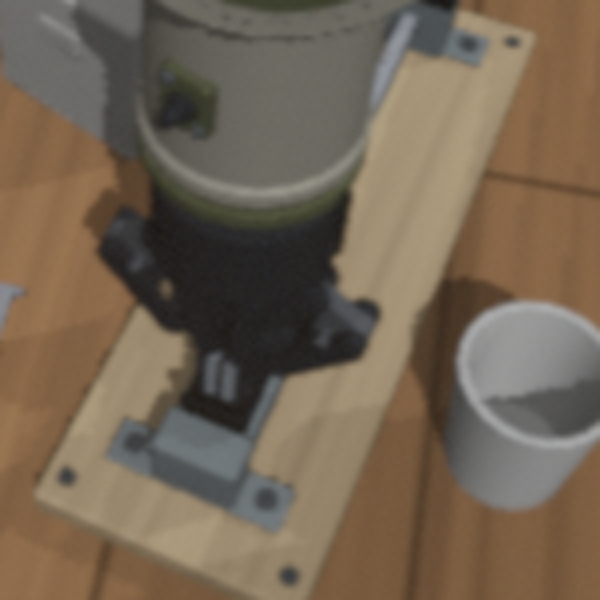

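Request:
servo_tool --steps "0 0 0.6 0 0 0;1 0 0.6 0 0 0;2 0 0.6 0 0 0;3 0 0.6 0 0 0;4 0 0.6 0 0 0;4 0 0.6 0 0 0;4 0 0.6 0 0 0"

```text
t: 9.9
ee_pos: [0.516, 0.1378, 0.0599]
ee_rot: [0.001, 0.778, 0.628, -0.0]
contact_force: [1.1, -2.7, 5.8]
width: -0.0001
grip_force: 2.9
```

Request:
servo_tool --steps "0 0 0.7 0 0 0;1 0 0.8 0 0 0;2 0 1 0 0 0;3 0 1 0 0 0;4 0 1.2 0 0 0;5 0 1.2 0 0 0;5 0 1.2 0 0 0;5 0 1.2 0 0 0"

```text
t: 10.57
ee_pos: [0.5168, 0.1396, 0.059]
ee_rot: [0.001, 0.779, 0.627, -0.002]
contact_force: [-4.5, -12.8, 17.8]
width: 0.0002
grip_force: 12.4
```

```bash
python3 - <<'E'
from h import *
s=read_camera('side');im=s['color'];o=observe()
print(o['t'],o['ee_pos'],o['contact_force'])
O=np.array([.5004,.0607]);u=np.array([.2096,.9778]);print((o['ee_pos'][:2]-O)@u)
cv2.imwrite('pics/c6.png',cv2.resize(im[225:305,235:315],None,fx=7,fy=7,interpolation=cv2.INTER_CUBIC)[:,:,::-1])
E
```

```text
10.6167 [0.51675784 0.1396063  0.05900569] [ -5.7888059  -13.17253089  18.06287684]
0.08058318657244193
```

View pics/c6.png

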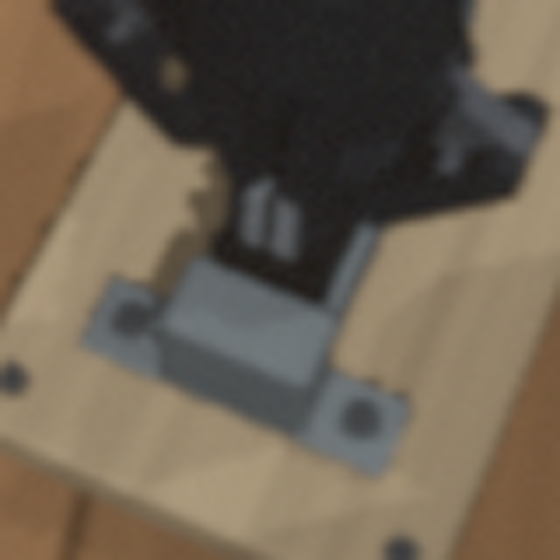

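Request:
servo_tool --steps "0 0 0.5 0 0 0;0 0 0.5 0 0 0;-1 0 0 0 0 0;-2 0 0 0 0 0;-2 0 -3 0 0 0;-2 0 -7 0 0 0;-2 0 -12 0 0 0;-2 0 -18 0 0 0;-2 0 -26 0 0 0;-2 0 -40 0 0 0;-2 0 -60 0 0 0;-2 0 -85 0 0 0;-2 0 -110 0 0 0;-2 0 -140 0 0 0;-2 0 -140 0 0 0"

```text
t: 11.87
ee_pos: [0.5185, 0.1424, 0.2037]
ee_rot: [0.001, 0.778, 0.628, 0.003]
contact_force: [0.5, -0.1, 0.7]
width: -0.0003
grip_force: 0.0
```

```bash
python3 - <<'E'
from h import *
s=read_camera('side');im=s['color'];o=observe()
print(o['t'],o['ee_pos'],o['contact_force'])
read_camera('top')
for c in('side','top'):
  for n in('release_pad','lip_top','jaw_face','mould','cup_mid','trimmer'):
    print(c,n,[(np.round(d['position'],4),round(d['score'],2)) for d in search_frame(n,c)[:1]])
cv2.imwrite('pics/c7.png',cv2.resize(im[150:310,200:390],None,fx=3.7,fy=3.7,interpolation=cv2.INTER_CUBIC)[:,:,::-1])
E
```

```text
11.9167 [0.51762943 0.14231007 0.20113554] [ 0.51063763  0.40460992 -0.7846641 ]
side release_pad [(array([0.5065, 0.1226, 0.0731]), 0.58)]
side lip_top [(array([0.5101, 0.1245, 0.0706]), 0.64)]
side jaw_face [(array([0.4982, 0.098 , 0.0739]), 0.69)]
side mould [(array([ 0.644 , -0.0656,  0.1103]), 0.56)]
side cup_mid [(array([0.3706, 0.0929, 0.0531]), 0.57)]
side trimmer [(array([0.6457, 0.1749, 0.0095]), 0.58)]
top release_pad [(array([ 0.6051, -0.1088,  0.1059]), 0.54)]
top lip_top [(array([0.508 , 0.1171, 0.0699]), 0.86)]
top jaw_face [(array([0.5122, 0.0936, 0.0735]), 0.62)]
top mould [(array([ 0.6067, -0.1149,  0.1049]), 0.76)]
top cup_mid [(array([0.3652, 0.117 , 0.0369]), 0.73)]
top trimmer [(array([0.6458, 0.1731, 0.014 ]), 0.72)]
```

View pics/c7.png

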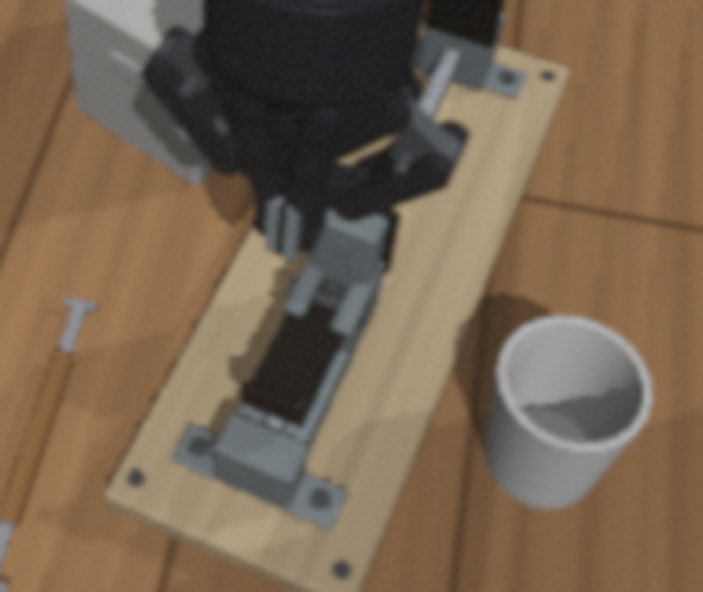

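Request:
servo_tool --steps "20 0 -10 0 0 0;50 0 -20 0 0 0;80 0 -30 0 0 0;110 0 -40 0 0 0;140 0 -50 0 0 0;170 0 -50 0 0 0;200 0 -50 0 0 0;225 0 -50 0 0 0;250 0 -50 0 0 0;250 0 -50 0 0 0;250 0 -50 0 0 0"

```text
t: 13.48
ee_pos: [0.5682, 0.3881, 0.2474]
ee_rot: [0.0, 0.777, 0.63, -0.001]
contact_force: [0.3, 0.1, -0.4]
width: -0.0002
grip_force: 0.0
```

```bash
python3 - <<'E'
from h import *
O=np.array([.5004,.0607]);a=np.radians(77.9);u=np.array([np.cos(a),np.sin(a)]);v=np.array([u[1],-u[0]])
W=lambda x,y,z:np.r_[O+x*v+y*u,z]
tiles=[]
for c,(x0,y0) in(('top',(175,205)),('side',(235,195))):
    r=read_camera(c);k=5;w,h=(130,60) if c=='top' else (130,115)
    w,h=80,110
    if c=='top': w,h=80,110; y0=190
    im=np.ascontiguousarray(cv2.resize(r['color'][y0:y0+h,x0:x0+w],None,fx=k,fy=k,interpolation=cv2.INTER_CUBIC)[:,:,::-1])
    def dot(P,col):
        p=((proj(r,[P])[0]-[x0,y0]+.5)*k).round().astype(int);cv2.circle(im,tuple(map(int,p)),2,col,-1)
    for x in(-.022,.022):
        for y in(.09,.114): dot(W(x,y,.056),(0,255,255))
    for q,col in((.14,(0,0,255)),(.130,(0,255,0))):
        for x in(-.017,0,.017): dot(W(x,-.165+q+.027,.115),col)
        for x in(-.017,0,.017): dot(W(x,-.165+q+.1145,.088),col)
    tiles.append(im)
cv2.imwrite('pics/c8.png',np.hstack(tiles));print(observe()['t'],observe()['ee_pos'])
E
```

```text
13.5833 [0.56893691 0.38571032 0.24839627]
```

View pics/c8.png

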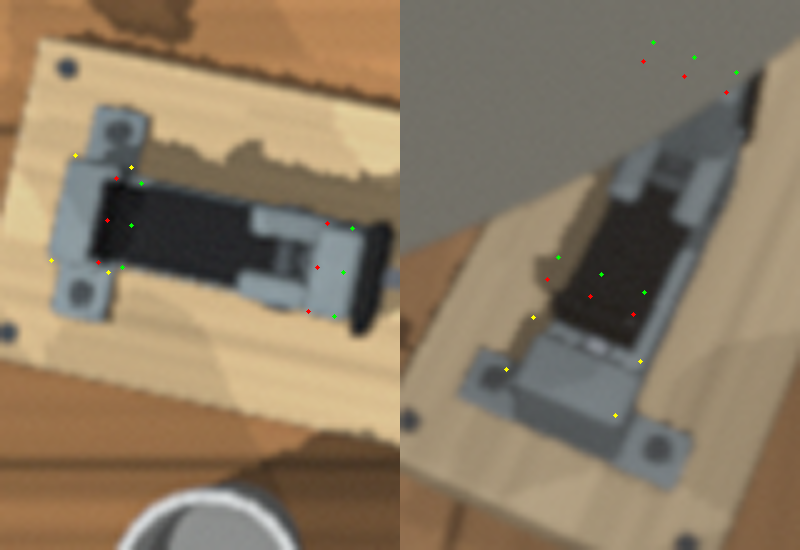

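The red points, projected for jaw = 0.14, land on the upright's rear edge at (317,265) and the lip edge at (105,220) in the top tile. The jaw is home and the lever is free, so I'm handing in.

```bash
python3 -c "
from bench import *
print(finish_job())"
```

```text
the job is handed in; nothing more can be done
None
```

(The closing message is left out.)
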